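# Snug a pump cover down in star order

### The arm

A 6-joint arm with a two-finger parallel gripper is mounted at the origin on a cart in front of the work surface, level with it; the furniture and walls round the work are solid. World frame = base frame: x ahead of the robot, y to its left, z up, the work surface at z = 0. Lengths are in m, angles in rad, forces in N, time in s.
With the tool pointing down it reaches from about 0.425 to 0.95 m from the base axis. Payload 14.7 kg.
Tool frame: the origin (TCP) lies midway between the tips of the shut fingers; the grasp point (between the pads) lies 19 mm behind it; x points along the fingers, y is the direction in which the jaws open and shut, and the axes are right-handed (so a half turn about x gives the same grasp; the last joint's range is limited). The gripper opens to 85 mm and grips with 20 to 120 N. Pads are 22 mm wide; open, the fingers measure 114 mm over their backs; the gripper's body (76 mm by 85 mm) begins 54 mm behind the grasp point. The pads swing forward as they close: fully open they stand 13 mm farther back than shut.
Start: joints at [-1.361, 0.48, 1.596, -0, 1.065, -0.047], TCP at [0.165, -0.629, 0.231] pointing down, gripper open.
Joint ranges: [-2.75, 2.75], [-0.82, 2.05], [0.23, 2.67], [-1.56, 4.7], [0.09, 2.69], [-2.92, 2.92]. Speed limits (rad/s): [1.89, 1.89, 2.39, 3.01, 3.01, 3.01].

### API

Orientations are given as a unit quaternion [x, y, z, w].
In Python, from cell import manip gives the robot as it stands.
- The arm moves only by the shell command python3 -m inch 'ROWS' [OPENING] [FORCE]. ROWS is JSON, a list of rows, each a list of 2 entries, a list of its own where there are three numbers: the shift along the tool's x, y, z in m, then the turn about the tool's x in degrees. In form: [[[dx, dy, dz], yaw], ...]. A call has exactly 5 rows; each row shifts and turns the pose as measured when the row begins, along the tool's axes as they then stand; what a row does not reach is not made up. A row lasts 1/8 s, in which the tool goes at most 62.5 mm and 10.7 degrees, less where a joint would pass 70% of its speed; a pose out of reach is approached as far as the arm can. A call with a gripper value outside its range is refused whole. OPENING is the closure, from -1 (fully open) to 1 (shut), so that 0 is half open, set as the call begins (- or left out, the last holds). The fingers move at their own pace and stop on an object; FORCE is the grip in N (left out, the last holds). Time passes only in rows, so rows that do not move let the fingers close, or fill a call up. It gives the time, the measured TCP pose, the force and the opening at its end, in the units of the state.
- manip.read_state(): the state, without advancing time (a new reading comes with each control period).
- manip.snapshot(name): name is "scene" or "top"; returns a dict with "frame" (420x560x3 uint8, red, green, blue), "K" (3x3 intrinsics, pixels), "dist" ([k1, k2, p1, p2, k3] as OpenCV has them; the pictures are not rectified), "xyz" and "rotation" of the camera in the world. Camera axes: x right, y down, z forward; pixel columns grow to the right and rows downward; lengths in m; the calibration is good to about 2 mm. A picture is of the moment at which its call begins. There is no depth.
- manip.job_done(): hands the job in, once; it reports no verdict.
The state is a dict: "t": time; "q": joint angles; "joint_vel": joint speeds; "effort": joint torques, N m; "position": TCP position; "eef_rot": TCP orientation; "wrist_force": force on the tool from outside, world axes, zero at the start; "ft_torque": the same for the moment, N m; "grip_width": finger opening in m.
Only numpy, scipy, OpenCV 4.12 (cv2) and the standard library are available. Lean on these libraries where they do the work, as an engineer would, in place of code of your own. Each camera call takes 0.05 s, during which the arm holds its last target. There are 200 camera calls.

### The job

The round aluminium cover of the blue pump stands proud on four push-down star knobs; seat it evenly. Push the knobs down in star order, going from each knob to the one diagonally opposite and then to the other pair: first one round pushing each about half-way (roughly 18 mm), then a second round, again in star order, pushing each fully home. Never let one knob get more than about 25 mm lower than another, and leave the cover snug with all four knobs home.

Things in the scene. Friction and masses are not known exactly. Their poses are not given: they have to be found in the camera images.
- knob_a_top (a point): middle of the top of black five-lobed push-down star knob A (40 mm across, 32 mm high), diagonally opposite knob C; z up. Pushed, not turned: it slides straight down 36 mm and pushes the sprung cover down. Top 130 mm above the worktop when right up (starts 0 to 4 mm below that), about 112 mm half-way, 94 mm fully home. 8 to 12 N from above moves it; it stays where left; firm stop at home.
- knob_b_top (a point): middle of the top of black five-lobed push-down star knob B (40 mm across, 32 mm high), diagonally opposite knob D; z up. Same heights, travel and force as knob A. The four knobs stand on a circle of 70 mm radius round the middle of the round aluminium cover (184 mm across) of a blue pump fixed to the worktop, in the order A, B, C, D anticlockwise from above, neighbours 99 mm apart.
- knob_c_top (a point): middle of the top of black five-lobed push-down star knob C (40 mm across, 32 mm high), diagonally opposite knob A; z up. Same heights, travel and force as knob A. The cover between the knobs has a low boss with a brass plug, which stays below the tops of the knobs (at most 109 mm above the worktop).
- knob_d_top (a point): middle of the top of black five-lobed push-down star knob D (40 mm across, 32 mm high), diagonally opposite knob B; z up. Same heights, travel and force as knob A. A knob of the same kind lying loose on the worktop is a spare and no part of the job.

How it is judged:
By the outcome, as a careful person would: the job done as asked, in the order asked, and still so for the second after the job is handed in, with the robot touching nothing.
It also fails if it takes over 61 s, if anything falls off the work surface, if the arm or the gripper's body presses on something with over 40 N, if the wrist force passes 120 N, or if a joint passes its speed limit or range.

## Working session

There is one attempt and no reset: what is moved stays moved. The work goes in short steps, Python scripts to look and compute and a shell command to move; the robot and the scene stay as the last step left them, time stands still between calls to the robot, and variables do not carry over. Pictures are saved under pics/ and viewed, about 8 in all and at most 12, crops included, and the job is handed in when it is done.

```bash
ls; mkdir -p pics
python3 - <<'E'
from cell import manip
import cv2,pickle
s=manip.read_state();print({k:s[k] for k in('t','position','eef_rot','wrist_force','grip_width')})
for n in("scene","top"):
    d=manip.snapshot(n);pickle.dump(d,open(f"pics/{n}.pkl","wb"))
    cv2.imwrite(f"pics/{n}1.png",d["frame"][:,:,::-1]);print(n,d["K"],d["dist"],d["xyz"],d["rotation"])
E
```

```text
pics
{'t': 0.0, 'position': array([ 0.16501114, -0.62826866,  0.23066304]), 'eef_rot': array([-0.70124785, -0.09097937,  0.70132374, -0.09010669]), 'wrist_force': array([ 0.21548573, -0.03212358, -0.02274313]), 'grip_width': 0.08535063367140056}
scene [[486.43304611   0.         280.23089086]
 [  0.         486.43304611 203.9668364 ]
 [  0.           0.           1.        ]] [-0.06376423  0.          0.          0.          0.        ] [ 0.18166884 -0.68220493  0.52578918] [ 0.82466607 -0.1759255   0.11629349 -0.52483513]
top [[531.54049993   0.         280.37317271]
 [  0.         531.54049993 208.43069513]
 [  0.           0.           1.        ]] [-0.20124987  0.          0.          0.          0.        ] [0.40674967 0.02241599 1.00127797] [ 0.70861048 -0.70232806  0.03350901 -0.05902232]
```

View pics/top1.png

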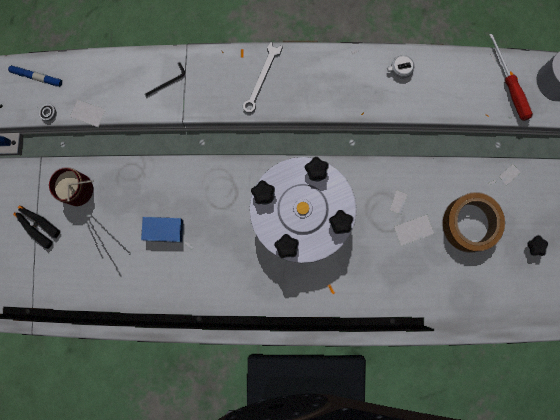

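View pics/scene1.png

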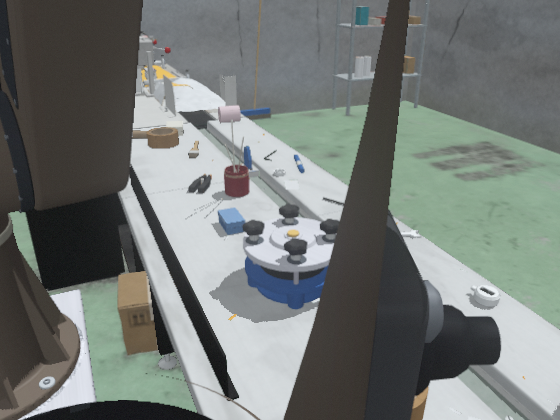

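The top view shows the cover centred near (303,209). The knobs are near (317,169), (263,192), (287,246) and (341,222), and the spare is at (538,245). In the scene view the gripper partly hides the pump.

```bash
cat > h.py <<'E'
import numpy as np,cv2,pickle
from scipy.spatial.transform import Rotation as R
from cell import manip
def ray(d,uv):
    n=cv2.undistortPoints(np.array([[uv]],float),d["K"],d["dist"])[0,0]
    return R.from_quat(d["rotation"]).apply([n[0],n[1],1])
def onplane(d,uv,z):
    r=ray(d,uv);return d["xyz"]+r*(z-d["xyz"][2])/r[2]
def pix(d,p):
    r=R.from_quat(d["rotation"]).inv();return cv2.projectPoints(np.array([p],float),r.as_rotvec(),r.apply(-np.array(d["xyz"])),d["K"],d["dist"])[0][0,0]
def blobs(d,lo,hi,thr=60):
    m=(d["frame"].max(2)<thr).astype(np.uint8);n,l,st,c=cv2.connectedComponentsWithStats(m)
    return [(c[i],st[i]) for i in range(1,n) if lo<st[i][4]<hi]
E
python3 - <<'E'
from h import *
d=pickle.load(open("pics/top.pkl","rb"))
P=[]
for c,s in blobs(d,200,900):
    p=onplane(d,c,.125);print(c.round(1),s,p.round(4))
    if 240<c[0]<360 and c[1]>150: P.append(p)
P=np.array(P);m=P.mean(0);print(m,np.linalg.norm((P-m)[:,:2],axis=1),np.degrees(np.arctan2(*(P-m)[:,1::-1].T[[0,1]] if 0 else ((P-m)[:,1],(P-m)[:,0]))))
s=manip.read_state();print(R.from_quat(s["eef_rot"]).as_matrix().round(3))
big=cv2.resize(d["frame"][140:270,230:380,::-1],None,fx=4,fy=4,interpolation=cv2.INTER_CUBIC)
e=pickle.load(open("pics/scene.pkl","rb"))["frame"][190:320,220:370,::-1]
cv2.imwrite("pics/crop.png",cv2.resize(e,None,fx=4,fy=4,interpolation=cv2.INTER_CUBIC));cv2.imwrite("pics/crop_top.png",big)
E
```

```text
[548.8  83.9] [537  62  23  39 556] [ 0.7538 -0.4313  0.125 ]
[316.5 169.3] [305 157  23  25 404] [ 0.5888 -0.0053  0.125 ]
[263.  192.9] [251 180  24  25 411] [0.5481 0.0841 0.125 ]
[ 80.9 194.8] [ 61 182  33  25 426] [0.5439 0.4036 0.125 ]
[452.4 232. ] [443 200  39  53 372] [ 0.4843 -0.2336  0.125 ]
[486.7 217.4] [466 201  31  41 401] [ 0.5091 -0.2946  0.125 ]
[ 37.6 227.4] [ 16 208  44  41 804] [0.4855 0.4834 0.125 ]
[340.9 222.4] [329 210  24  24 403] [ 0.4994 -0.0459  0.125 ]
[286.6 246.5] [275 234  23  25 411] [0.4589 0.0438 0.125 ]
[537.2 246.1] [528 235  20  22 315] [ 0.46   -0.3855  0.125 ]
[0.5237694  0.01921084 0.125     ] [0.06945481 0.06931379 0.06950029 0.06941759] [ -20.62221564   69.46315456 -110.56796347  159.22381721]
[[-0.     0.254 -0.967]
 [ 0.001 -0.967 -0.254]
 [-1.    -0.001 -0.   ]]
```

View pics/crop_top.png

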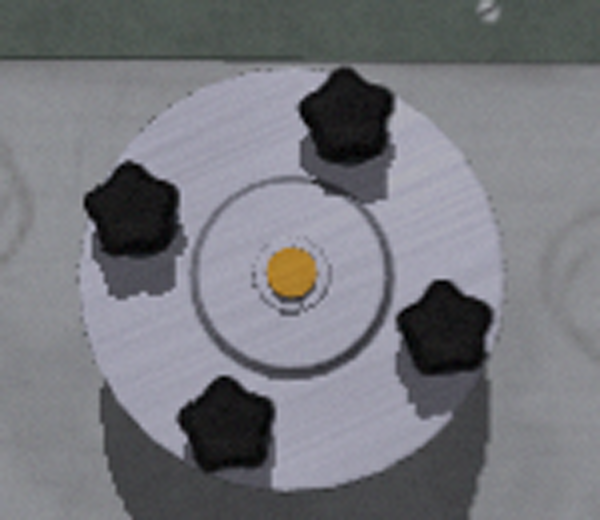

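The four knobs sit 69.4 mm from their centre, 90° apart, which matches the sizes given. I'll call them K1 (0.589,-0.0055), K2 (0.548,0.0845), K3 (0.4585,0.044) and K4 (0.499,-0.046), anticlockwise, and push in the order K1, K3, K2, K4. The next move shuts the gripper and travels toward K1.

```bash
python3 -m inch '[[[0,-0.038,-0.044],0],[[0,-0.038,-0.044],0],[[0,-0.038,-0.044],0],[[0,-0.038,-0.044],0],[[0,-0.038,-0.044],0]]' 1 60; python3 -m inch '[[[0,-0.038,-0.044],0],[[0,-0.038,-0.044],0],[[0,-0.038,-0.044],0],[[0,-0.038,-0.044],0],[[0,0,0],0]]'
cat >> h.py <<'E'
C=np.array([.5238,.0192]);K={i+1:C+.07*np.array([np.cos(a),np.sin(a)]) for i,a in enumerate(np.radians([-20.6+90*j for j in range(4)]))}
def to(k):
    s=manip.read_state();M=R.from_quat(s["eef_rot"]).as_matrix();p=s["position"]
    v=np.r_[K[k]-p[:2],0];print("t",s["t"],"p",p.round(4),"F",s["wrist_force"].round(1),"x-axis",M[:,0].round(3),"tool shift to K%d"%k,(M.T@v).round(4),"w",s["grip_width"])
E
python3 -c "
from h import *;print(K);to(1)"
```

```text
t: 0.72
position: [0.3315, -0.3846, 0.229]
eef_rot: [-0.701, -0.089, 0.702, -0.088]
wrist_force: [1.1, 0.4, 0.9]
grip_width: 0.0002
t: 1.35
position: [0.469, -0.1836, 0.229]
eef_rot: [-0.701, -0.091, 0.701, -0.089]
wrist_force: [0.7, -0.5, -0.0]
grip_width: -0.0002
{1: array([ 0.58932417, -0.00542892]), 2: array([0.54842892, 0.08472417]), 3: array([0.45827583, 0.04382892]), 4: array([ 0.49917108, -0.04632417])}
t 1.35 p [ 0.469  -0.1836  0.229 ] F [ 0.7 -0.5 -0. ] x-axis [-0.001  0.002 -1.   ] tool shift to K1 [ 0.0004 -0.1422 -0.1613] w -0.00022616939732659474
```

```bash
python3 -m inch '[[[0,-0.040,-0.045],0],[[0,-0.040,-0.045],0],[[0,-0.040,-0.045],0],[[0,-0.025,-0.030],0],[[0,0,0],0]]'; python3 -c "
from h import *;to(1)"
```

```text
t: 1.98
position: [0.5942, -0.0004, 0.2282]
eef_rot: [-0.701, -0.089, 0.702, -0.088]
wrist_force: [0.0, -0.4, -0.8]
grip_width: 0.0
t 1.975 p [ 5.942e-01 -4.000e-04  2.282e-01] F [ 0.  -0.4 -0.8] x-axis [-0.002  0.001 -1.   ] tool shift to K1 [0.     0.0036 0.006 ] w 1.6339016515702455e-05
```

```bash
python3 -m inch '[[[0.03,0.0036,0.006],0],[[0.03,0,0],0],[[0.017,0,0],0],[[0,0,0],0],[[0,0,0],0]]'
python3 - <<'E'
from h import *
to(1)
for n in("scene","top"):
    d=manip.snapshot(n);pickle.dump(d,open(f"pics/{n}2.pkl","wb"))
a=pickle.load(open("pics/top2.pkl","rb"))["frame"][130:270,230:370,::-1]
b=pickle.load(open("pics/scene2.pkl","rb"))["frame"][170:310,220:360,::-1]
cv2.imwrite("pics/both2.png",cv2.resize(np.hstack([a,b]),(800,400),interpolation=cv2.INTER_CUBIC))
E
```

```text
t: 2.6
position: [0.5866, -0.0109, 0.1494]
eef_rot: [-0.7, -0.088, 0.703, -0.087]
wrist_force: [1.0, -1.1, 0.3]
grip_width: -0.0
t 2.6 p [ 0.5866 -0.0109  0.1494] F [ 1.  -1.1  0.3] x-axis [-0.004  0.    -1.   ] tool shift to K1 [-0.     -0.0046 -0.004 ] w -2.1546173231392765e-05
```

View pics/both2.png

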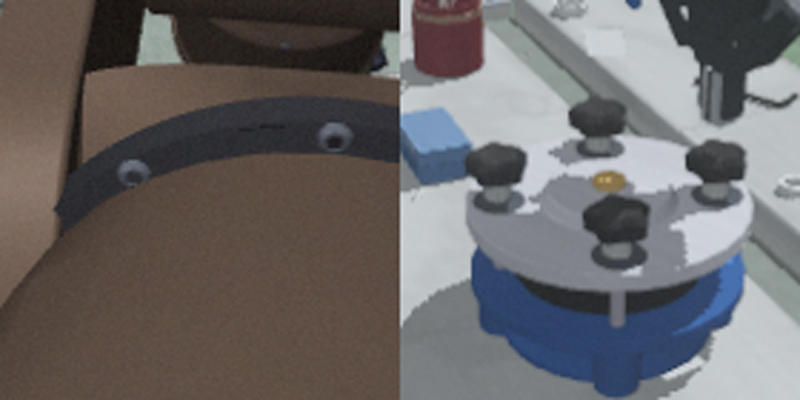

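The right half (the scene view) shows the fingertips just above the rightmost knob, K1. The cover is free of obstructions. I'll correct the small lateral offset and push down slowly.

```bash
python3 -m inch '[[[0.005,-0.0046,-0.004],0],[[0.005,0,0],0],[[0.004,0,0],0],[[0,0,0],0],[[0,0,0],0]]'; python3 -c "
from h import *;to(1)"
```

```text
t: 3.32
position: [0.5904, -0.0046, 0.1357]
eef_rot: [-0.701, -0.088, 0.702, -0.088]
wrist_force: [0.3, 0.6, -1.0]
grip_width: 0.0001
t 3.325 p [ 0.5904 -0.0046  0.1357] F [ 0.3  0.6 -1. ] x-axis [-0.001  0.    -1.   ] tool shift to K1 [0.     0.0005 0.0012] w 7.38165585851516e-05
```

```bash
python3 -m inch '[[[0.005,0.0005,0.001],0],[[0.005,0,0],0],[[0.005,0,0],0],[[0.004,0,0],0],[[0,0,0],0]]'; python3 -c "
from h import *;to(1)"
```

```text
t: 3.95
position: [0.5897, -0.0055, 0.1164]
eef_rot: [-0.701, -0.088, 0.702, -0.088]
wrist_force: [0.4, 0.4, 1.7]
grip_width: -0.0
t 3.95 p [ 0.5897 -0.0055  0.1164] F [0.4 0.4 1.7] x-axis [-0.  0. -1.] tool shift to K1 [ 0.     -0.0001  0.0003] w -2.7752186091438664e-05
```

```bash
python3 -m inch '[[[0.0025,0,0],0],[[0.002,0,0],0],[[0,0,0],0],[[0,0,0],0],[[-0.02,0,0],0]]'; python3 -m inch '[[[-0.02,0,0],0],[[-0.005,0,0],0],[[0,0,0],0],[[0,0,0],0],[[0,0,0],0]]'
python3 - <<'E'
from h import *
to(3)
d=manip.snapshot("scene");pickle.dump(d,open("pics/scene3.pkl","wb"))
cv2.imwrite("pics/s3.png",cv2.resize(d["frame"][180:320,220:400,::-1],(720,560),interpolation=cv2.INTER_CUBIC))
for k in K: print(k,[pix(d,[*K[k],z]).round(1) for z in (.130,.112,.094)])
E
```

```text
t: 4.58
position: [0.5887, -0.0055, 0.131]
eef_rot: [-0.701, -0.088, 0.703, -0.088]
wrist_force: [0.5, -0.3, 0.6]
grip_width: 0.0
t: 5.2
position: [0.5884, -0.0056, 0.1553]
eef_rot: [-0.7, -0.088, 0.703, -0.088]
wrist_force: [-0.6, 0.4, 1.2]
grip_width: 0.0
t 5.2 p [ 0.5884 -0.0056  0.1553] F [-0.6  0.4  1.2] x-axis [-0.003  0.    -1.   ] tool shift to K3 [ 0.0005 -0.08    0.1139] w 2.699387993659026e-05
1 [array([329.8, 219.6]), array([329.3, 228.4]), array([328.8, 237.1])]
2 [array([288.1, 204.1]), array([288. , 212.5]), array([287.8, 220.7])]
3 [array([252.2, 221.4]), array([252.4, 230.3]), array([252.6, 239. ])]
4 [array([294.8, 239.5]), array([294.6, 248.8]), array([294.4, 258. ])]
```

View pics/s3.png

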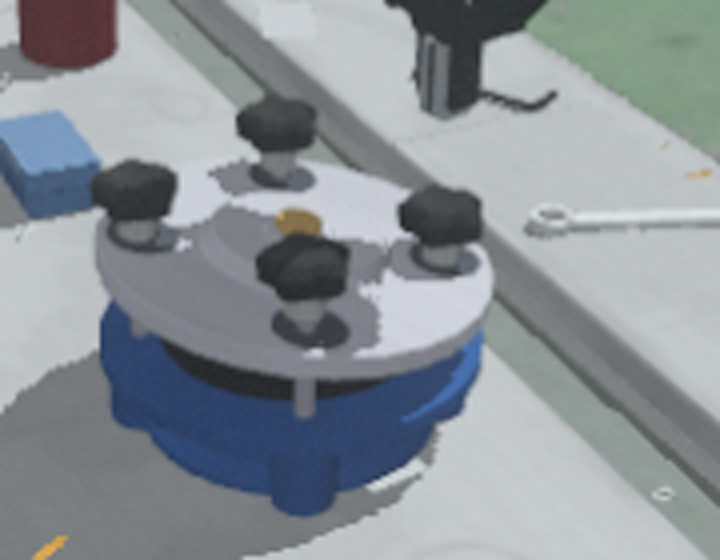

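In the scene crop K1's top is at about full-frame (330,230), which is about 0.112 m. The other three tops are near 0.126 m, so K1 is half-way. Next is K3.

```bash
python3 -m inch '[[[0,-0.026,0.038],0],[[0,-0.026,0.038],0],[[0,-0.026,0.037],0],[[0,0,0],0],[[0,0,0],0]]'; python3 -c "
from h import *;to(3)"
```

```text
t: 5.88
position: [0.4559, 0.0431, 0.1542]
eef_rot: [-0.7, -0.088, 0.703, -0.087]
wrist_force: [1.1, -0.1, 0.5]
grip_width: -0.0
t 5.875 p [0.4559 0.0431 0.1542] F [ 1.1 -0.1  0.5] x-axis [-0.004  0.    -1.   ] tool shift to K3 [-0.     -0.0001 -0.0025] w -3.380485506431994e-05
```

```bash
python3 -m inch '[[[0.009,0,-0.0025],0],[[0.009,0,0],0],[[0.005,0,0],0],[[0.005,0,0],0],[[0.004,0,0],0]]'; python3 -m inch '[[[0.004,0,0],0],[[0.003,0,0],0],[[0.002,0,0],0],[[0,0,0],0],[[0,0,0],0]]';python3 -c "
from h import *;to(3)"
```

```text
t: 6.5
position: [0.4605, 0.0432, 0.1195]
eef_rot: [-0.7, -0.088, 0.703, -0.087]
wrist_force: [-3.3, 2.1, 10.7]
grip_width: -0.0
t: 7.12
position: [0.4605, 0.0432, 0.1094]
eef_rot: [-0.7, -0.087, 0.704, -0.086]
wrist_force: [-3.1, 1.5, 10.7]
grip_width: -0.0001
t 7.125 p [0.4605 0.0432 0.1094] F [-3.1  1.5 10.7] x-axis [-0.006  0.001 -1.   ] tool shift to K3 [ 0.     -0.0012  0.002 ] w -8.179128607434388e-05
```

```bash
python3 -m inch '[[[-0.02,0,0],0],[[-0.02,0,0],0],[[-0.005,-0.001,0],0],[[0,-0.006,-0.032],0],[[0,-0.006,-0.032],0]]'; python3 -m inch '[[[0,-0.004,-0.031],0],[[0,0,0],0],[[0,0,0],0],[[0,0,0],0],[[0,0,0],0]]';python3 -c "
from h import *;to(2)"
```

```text
t: 7.75
position: [0.5191, 0.071, 0.1528]
eef_rot: [-0.699, -0.087, 0.705, -0.085]
wrist_force: [0.3, 0.3, -0.2]
grip_width: -0.0002
t: 8.38
position: [0.5478, 0.0827, 0.1493]
eef_rot: [-0.697, -0.087, 0.706, -0.085]
wrist_force: [0.0, 0.8, -0.4]
grip_width: -0.0002
t 8.375 p [0.5478 0.0827 0.1493] F [ 0.   0.8 -0.4] x-axis [-0.013  0.    -1.   ] tool shift to K2 [-0.     -0.0018 -0.0011] w -0.00022571455781073127
```

```bash
python3 -m inch '[[[0.008,-0.002,-0.001],0],[[0.007,0,0],0],[[0.005,0,0],0],[[0.005,0,0],0],[[0.004,0,0],0]]'; python3 -m inch '[[[0.003,0,0],0],[[0.002,0,0],0],[[0.001,0,0],0],[[0,0,0],0],[[0,0,0],0]]';python3 -c "
from h import *;to(2)"
```

```text
t: 9.0
position: [0.5477, 0.0848, 0.119]
eef_rot: [-0.698, -0.087, 0.706, -0.085]
wrist_force: [-1.7, 0.3, 7.5]
grip_width: -0.0001
t: 9.62
position: [0.5477, 0.0848, 0.1127]
eef_rot: [-0.698, -0.087, 0.706, -0.085]
wrist_force: [-1.1, 0.6, 6.3]
grip_width: 0.0
t 9.625 p [0.5477 0.0848 0.1127] F [-1.1  0.6  6.3] x-axis [-0.012  0.001 -1.   ] tool shift to K2 [-0.      0.0003 -0.0007] w 4.8563978740400645e-05
```

```bash
python3 -m inch '[[[-0.02,0,0],0],[[-0.02,0,0],0],[[-0.006,0,0],0],[[0,0.038,0.027],0],[[0,0.038,0.027],0]]'; python3 -m inch '[[[0,0.036,0.025],0],[[0,0,0],0],[[0,0,0],0],[[0,0,0],0],[[0,0,0],0]]';python3 -c "
from h import *;to(4)"
```

```text
t: 10.25
position: [0.5143, -0.0017, 0.1583]
eef_rot: [-0.697, -0.088, 0.706, -0.087]
wrist_force: [0.1, -1.6, 0.3]
grip_width: -0.0
t: 10.88
position: [0.4974, -0.0444, 0.1567]
eef_rot: [-0.697, -0.088, 0.707, -0.086]
wrist_force: [0.5, -0.2, -0.7]
grip_width: -0.0
t 10.875 p [ 0.4974 -0.0444  0.1567] F [ 0.5 -0.2 -0.7] x-axis [-0.014  0.001 -1.   ] tool shift to K4 [-0.      0.0023 -0.0012] w -3.386087436426754e-05
```

```bash
python3 -m inch '[[[0.012,0.002,-0.001],0],[[0.009,0,0],0],[[0.005,0,0],0],[[0.005,0,0],0],[[0.005,0,0],0]]'; python3 -m inch '[[[0.0035,0,0],0],[[0.002,0,0],0],[[0.001,0,0],0],[[0,0,0],0],[[0,0,0],0]]';python3 -c "
from h import *;to(4)"
```

```text
t: 11.5
position: [0.499, -0.0452, 0.1182]
eef_rot: [-0.697, -0.089, 0.706, -0.087]
wrist_force: [-1.3, 0.4, 7.7]
grip_width: 0.0
t: 12.12
position: [0.499, -0.0452, 0.1114]
eef_rot: [-0.697, -0.088, 0.706, -0.087]
wrist_force: [-1.0, 0.8, 4.9]
grip_width: -0.0001
t 12.125 p [ 0.499  -0.0452  0.1114] F [-1.   0.8  4.9] x-axis [-0.013  0.001 -1.   ] tool shift to K4 [-0.      0.0011  0.0001] w -6.298056340803356e-05
```

```bash
python3 -m inch '[[[-0.02,0,0],0],[[-0.02,0,0],0],[[-0.006,0,0],0],[[0,-0.005,-0.032],0],[[0,-0.005,-0.032],0]]'; python3 -m inch '[[[0,-0.004,-0.031],0],[[0,0,0],0],[[0,0,0],0],[[0,0,0],0],[[0,0,0],0]]'
python3 - <<'E'
from h import *
to(1)
d=manip.snapshot("scene");pickle.dump(d,open("pics/scene4.pkl","wb"))
cv2.imwrite("pics/s4.png",cv2.resize(d["frame"][180:320,220:400,::-1],(720,560),interpolation=cv2.INTER_CUBIC))
E
```

```text
t: 12.75
position: [0.5583, -0.02, 0.1562]
eef_rot: [-0.696, -0.088, 0.707, -0.086]
wrist_force: [-0.1, -0.0, 0.4]
grip_width: -0.0001
t: 13.38
position: [0.587, -0.0081, 0.1531]
eef_rot: [-0.695, -0.088, 0.708, -0.086]
wrist_force: [-0.2, -0.0, 0.7]
grip_width: 0.0001
t 13.375 p [ 0.587  -0.0081  0.1531] F [-0.2 -0.   0.7] x-axis [-0.019  0.001 -1.   ] tool shift to K1 [-0.     -0.002  -0.0029] w 9.633289544689564e-05
```

View pics/s4.png

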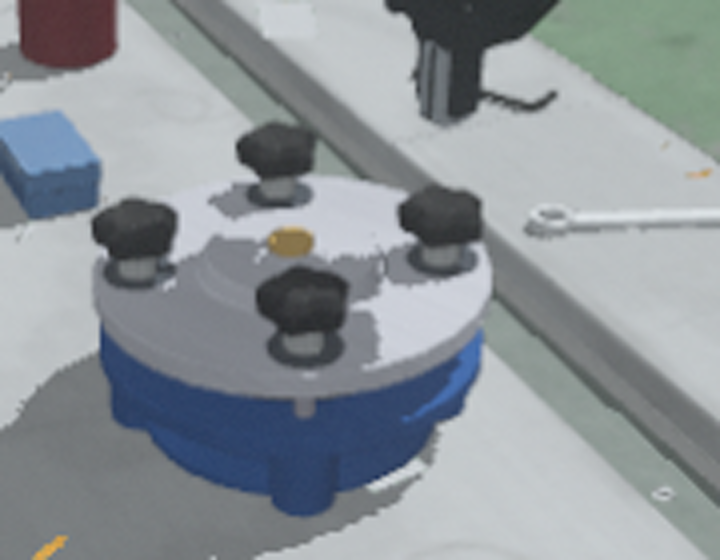

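All four knobs now sit evenly half-way: crop tops are K1 (440,200), K2 (276,135), K3 (134,213), K4 (302,283). Round two starts with K1.

```bash
python3 -m inch '[[[0.015,-0.002,-0.003],0],[[0.015,0,0],0],[[0.010,0,0],0],[[0.005,0,0],0],[[0.004,0,0],0]]'; python3 -m inch '[[[0.003,0,0],0],[[0.002,0,0],0],[[0.002,0,0],0],[[0.002,0,0],0],[[0.001,0,0],0]]';python3 -c "
from h import *;to(1)"
```

```text
t: 14.05
position: [0.5888, -0.0055, 0.1007]
eef_rot: [-0.696, -0.088, 0.708, -0.086]
wrist_force: [-2.1, -1.1, 10.5]
grip_width: 0.0001
t: 14.68
position: [0.5891, -0.0054, 0.0935]
eef_rot: [-0.696, -0.088, 0.707, -0.086]
wrist_force: [-10.8, 0.4, 27.7]
grip_width: 0.0003
t 14.675 p [ 0.5891 -0.0054  0.0935] F [-10.8   0.4  27.7] x-axis [-0.016  0.001 -1.   ] tool shift to K1 [-0.      0.     -0.0002] w 0.00027081504222775714
```

K1 is firmly home: 27.7 N at z 0.0935. Next is K3.

```bash
python3 -m inch '[[[-0.02,0,0],0],[[-0.02,0,0],0],[[-0.008,0,0],0],[[0,-0.026,0.038],0],[[0,-0.026,0.038],0]]'; python3 -m inch '[[[0,-0.025,0.036],0],[[0,0,0],0],[[0,0,0],0],[[0,0,0],0],[[0,0,0],0]]';python3 -c "
from h import *;to(3)"
```

```text
t: 15.3
position: [0.5032, 0.0262, 0.1413]
eef_rot: [-0.696, -0.088, 0.707, -0.085]
wrist_force: [0.2, 0.5, 0.7]
grip_width: -0.0001
t: 15.92
position: [0.4591, 0.0423, 0.14]
eef_rot: [-0.695, -0.088, 0.708, -0.086]
wrist_force: [-0.2, 0.0, -0.4]
grip_width: -0.0006
t 15.925 p [0.4591 0.0423 0.14  ] F [-0.2  0.  -0.4] x-axis [-0.019  0.001 -1.   ] tool shift to K3 [ 0.     -0.0017  0.0004] w -0.0006207307616907722
```

```bash
python3 -m inch '[[[0.012,-0.0015,0],0],[[0.012,0,0],0],[[0.006,0,0],0],[[0.005,0,0],0],[[0.004,0,0],0]]'; python3 -m inch '[[[0.003,0,0],0],[[0.002,0,0],0],[[0.002,0,0],0],[[0.002,0,0],0],[[0.002,0,0],0]]';python3 -c "
from h import *;to(3)"
```

```text
t: 16.55
position: [0.4589, 0.0436, 0.098]
eef_rot: [-0.695, -0.088, 0.708, -0.085]
wrist_force: [-1.9, 0.7, 12.1]
grip_width: 0.0001
t: 17.18
position: [0.4594, 0.0437, 0.0932]
eef_rot: [-0.697, -0.088, 0.707, -0.086]
wrist_force: [-17.2, -1.3, 73.4]
grip_width: -0.0001
t 17.175 p [0.4594 0.0437 0.0932] F [-17.2  -1.3  73.4] x-axis [-0.015  0.001 -1.   ] tool shift to K3 [ 0.     -0.0004  0.001 ] w -9.66306428279788e-05
```

K3 is home, at a firm 73 N. I'll use smaller end steps from here. Next is K2.

```bash
python3 -m inch '[[[-0.02,0,0],0],[[-0.02,0,0],0],[[-0.009,0,0],0],[[0,-0.006,-0.032],0],[[0,-0.006,-0.032],0]]'; python3 -m inch '[[[0,-0.005,-0.032],0],[[0,0,0],0],[[0,0,0],0],[[0,0,0],0],[[0,0,0],0]]';python3 -c "
from h import *;to(2)"
```

```text
t: 17.8
position: [0.5183, 0.0707, 0.1415]
eef_rot: [-0.696, -0.087, 0.708, -0.085]
wrist_force: [0.4, 0.7, 0.6]
grip_width: 0.0001
t: 18.42
position: [0.5479, 0.0837, 0.1381]
eef_rot: [-0.695, -0.087, 0.709, -0.085]
wrist_force: [-0.3, 0.2, 1.0]
grip_width: 0.0001
t 18.425 p [0.5479 0.0837 0.1381] F [-0.3  0.2  1. ] x-axis [-0.021  0.    -1.   ] tool shift to K2 [-0.     -0.0009 -0.0008] w 5.938135512391254e-05
```

```bash
python3 -m inch '[[[0.012,-0.001,-0.001],0],[[0.012,0,0],0],[[0.006,0,0],0],[[0.004,0,0],0],[[0.004,0,0],0]]'; python3 -m inch '[[[0.003,0,0],0],[[0.002,0,0],0],[[0.001,0,0],0],[[0.001,0,0],0],[[0.001,0,0],0]]';python3 -c "
from h import *;to(2)"
```

```text
t: 19.05
position: [0.5482, 0.0847, 0.0978]
eef_rot: [-0.695, -0.087, 0.708, -0.085]
wrist_force: [-1.6, -0.6, 7.0]
grip_width: 0.0
t: 19.68
position: [0.5485, 0.0848, 0.0935]
eef_rot: [-0.696, -0.087, 0.708, -0.085]
wrist_force: [-7.8, -0.2, 33.5]
grip_width: -0.0003
t 19.675 p [0.5485 0.0848 0.0935] F [-7.8 -0.2 33.5] x-axis [-0.017  0.001 -1.   ] tool shift to K2 [0.     0.0001 0.0001] w -0.0003007438391247367
```

K2 is home. Next is K4.

```bash
python3 -m inch '[[[-0.02,0,0],0],[[-0.02,0,0],0],[[-0.009,0,0],0],[[0,0.038,0.027],0],[[0,0.038,0.027],0]]'; python3 -m inch '[[[0,0.037,0.024],0],[[0,0,0],0],[[0,0,0],0],[[0,0,0],0],[[0,0,0],0]]';python3 -c "
from h import *;to(4)"
```

```text
t: 20.3
position: [0.5147, -0.0018, 0.1418]
eef_rot: [-0.695, -0.089, 0.708, -0.087]
wrist_force: [0.4, -0.6, -0.4]
grip_width: -0.0001
t: 20.92
position: [0.4989, -0.0452, 0.14]
eef_rot: [-0.695, -0.089, 0.709, -0.086]
wrist_force: [0.0, -0.3, 0.0]
grip_width: -0.0001
t 20.925 p [ 0.4989 -0.0452  0.14  ] F [ 0.  -0.3  0. ] x-axis [-0.02   0.001 -1.   ] tool shift to K4 [-0.      0.0012 -0.    ] w -0.00013261632409937682
```

```bash
python3 -m inch '[[[0.012,0.001,0],0],[[0.012,0,0],0],[[0.007,0,0],0],[[0.005,0,0],0],[[0.004,0,0],0]]'; python3 -m inch '[[[0.003,0,0],0],[[0.002,0,0],0],[[0.001,0,0],0],[[0.001,0,0],0],[[0.001,0,0],0]]';python3 -c "
from h import *;to(4)"
```

```text
t: 21.55
position: [0.4991, -0.0452, 0.097]
eef_rot: [-0.695, -0.089, 0.708, -0.087]
wrist_force: [-0.1, 0.0, 7.5]
grip_width: -0.0002
t: 22.18
position: [0.4993, -0.0453, 0.0934]
eef_rot: [-0.696, -0.089, 0.708, -0.087]
wrist_force: [-8.9, 0.8, 38.3]
grip_width: 0.0001
t 22.175 p [ 0.4993 -0.0453  0.0934] F [-8.9  0.8 38.3] x-axis [-0.017  0.    -1.   ] tool shift to K4 [0.     0.001  0.0004] w 0.00014282258335484346
```

K4 is home. Now lift, retreat and check.

```bash
python3 -m inch '[[[-0.02,0,0],0],[[-0.04,0,0],0],[[-0.04,0,0],0],[[-0.02,0.04,0.02],0],[[0,0.055,0.02],0]]'; python3 -m inch '[[[0,0.055,0.025],0],[[0,0.055,0.025],0],[[0,0.055,0.025],0],[[0,0.055,0.025],0],[[0,0.05,0.02],0]]'; python3 -m inch '[[[0,0.055,0.02],0],[[0,0.05,0.02],0],[[0,0,0],0],[[0,0,0],0],[[0,0,0],0]]'
python3 - <<'E'
from h import *
to(4)
d=manip.snapshot("scene");e=manip.snapshot("top")
cv2.imwrite("pics/s5.png",cv2.resize(np.hstack([d["frame"][180:320,200:360,::-1],e["frame"][130:270,220:380,::-1]]),(800,350),interpolation=cv2.INTER_CUBIC))
for c,s in blobs(e,200,900):
    if 240<c[0]<360 and c[1]>150: p=onplane(e,c,.089);print(c.round(1),p.round(4),np.linalg.norm(p[:2]-C).round(4))
E
```

```text
t: 22.8
position: [0.4858, -0.1465, 0.2149]
eef_rot: [-0.694, -0.091, 0.708, -0.089]
wrist_force: [0.5, 0.0, 0.7]
grip_width: 0.0001
t: 23.42
position: [0.4354, -0.4473, 0.2132]
eef_rot: [-0.694, -0.092, 0.708, -0.089]
wrist_force: [1.3, 0.7, -0.2]
grip_width: -0.0001
t: 24.05
position: [0.4204, -0.5646, 0.2081]
eef_rot: [-0.694, -0.092, 0.709, -0.086]
wrist_force: [0.1, 0.0, 0.8]
grip_width: -0.0001
t 24.05 p [ 0.4204 -0.5646  0.2081] F [0.1 0.  0.8] x-axis [-0.022  0.005 -1.   ] tool shift to K4 [ 0.0007 -0.4822 -0.2056] w -7.960819378380319e-05
[315.9 173.2] [ 0.5893 -0.0053  0.089 ] 0.0699
[264.3 195.9] [0.5486 0.0844 0.089 ] 0.0698
[339.6 224.6] [ 0.4995 -0.0463  0.089 ] 0.0698
[287.1 247.7] [0.4589 0.0438 0.089 ] 0.0694
```

View pics/s5.png

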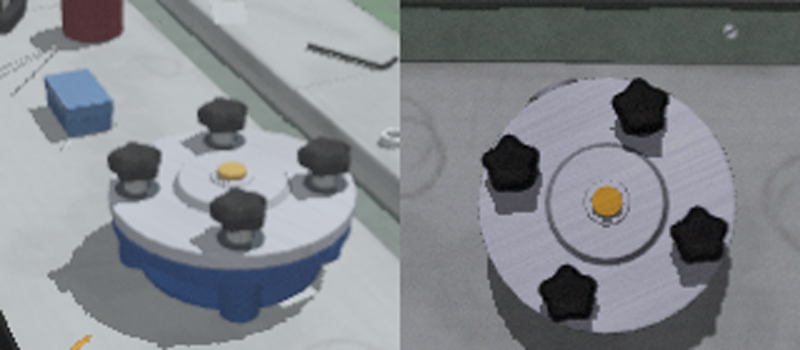

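The pictures show the cover level on the body and all four knobs equally low, so I'm handing in.

```bash
python3 -c "
from cell import manip
print(manip.job_done())"
```

```text
the job is handed in; nothing more can be done
None
```

The cover is seated: all four knobs are fully home. I pushed them in star order, K1, K3, K2, K4, stopping half-way in the first round and going home in the second.

- **Labels:** the knobs carry no visible letters, so I numbered them anticlockwise myself. I don't know which one is A.
- **Round one:** K1, K2 and K4 were left at 111–113 mm. K3 went slightly deeper, to about 109 mm. A picture showed them even.
- **Round two:** each knob met a firm stop with the fingertips at 93–94 mm, at 28, 73, 34 and 38 N in push order. The 73 N on K3 was harder than intended, but under the 120 N wrist limit. By these heights, no knob was ever more than about 21 mm lower than another.
- **Last checks:** the top view, measured at home height, put the knobs 69.4–69.9 mm from the cover's middle, against 70 mm given. In the scene view the cover looked level and the knobs equally low, though their centres sat about 3–4 pixels below where I predicted the tops. That offset was about the same on all four.
- **Finish:** at the last reading, 24 s in, the arm was well clear of the pump, touching nothing. The 61 s limit was not close.

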